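# Hold the weight case open

### The arm

A 6-joint arm with a two-finger parallel gripper is mounted at the origin on a cart in front of the work surface, level with it; the furniture and walls round the work are solid. World frame = base frame: x ahead of the robot, y to its left, z up, the work surface at z = 0. Lengths are in m, angles in rad, forces in N, time in s.
With the tool pointing down it reaches from about 0.3 to 0.775 m from the base axis. Payload 14.6 kg.
Tool frame: the origin (TCP) lies at the very end of the fingers, on their centre line; the grasp point (between the pads) lies 19 mm behind it (ctrl.hold_point_z is the z of the grasp point in the tool frame, in m); z points along the fingers, y is the direction in which the jaws open and shut (so a half turn about z gives the same grasp; the last joint's range is limited). The gripper opens to 94 mm and grips with 3 to 60 N. Pads are 16 mm wide; open, the fingers measure 119 mm over their backs; the gripper's body (75 mm by 177 mm) begins 78 mm behind the grasp point.
Start: joints at [-1.218, 0.3, 1.521, -0, 1.321, -0.067], TCP at [0.224, -0.502, 0.205] pointing down, gripper open.
Joint ranges: [-3.03, 3.03], [-0.79, 2.21], [0.23, 2.52], [-1.04, 4.18], [0, 3.07], [-2.55, 2.55]. Speed limits (rad/s): [2.22, 2.22, 2.57, 3.14, 3.14, 3.14].

### API

Orientations are given as [roll, pitch, yaw] about the fixed x, y, z axes, in that order (R = Rz(yaw) Ry(pitch) Rx(roll)).
In Python, from station import ctrl, cams, hand_in gives the robot as it stands.
- The arm moves only by the tool servo_tool, never from a script. Its argument "rows" is a list of rows, each a list of 7 numbers: the shift along the world's x, y, z in m, then the turn, a rotation vector about the world's x, y, z in rad, then the gripper command: -1 is shut, 1 is fully open, values between are in proportion. A call has exactly 8 rows; each row is the pose to reach, as a shift and turn from the pose measured when the call began; what a row does not reach only later rows make up. A row lasts 1/12 s, in which the tool goes at most 41.7 mm and 7.16 degrees, less where a joint would pass 70% of its speed; a pose out of reach is approached as far as the arm can. A call with a gripper value outside its range is refused whole. The fingers move at their own pace and stop on an object; "newtons" is the grip in N (left out, the last holds). Time passes only in rows, so rows that repeat a pose let the fingers close, or fill a call up. It gives the time, the measured TCP pose, the force and the opening at its end, in the units of the state.
- ctrl.get_obs(): the state, without advancing time (a new reading comes with each control period).
- cams.camera(name): name is "side" or "top"; returns a dict with "image" (480x640x3 uint8, red, green, blue), "depth" (480x640 float32, m along the optical axis (not along the pixel's ray), 0 where there is no reading), "fx", "fy", "cx", "cy" (pixels), "dist_coeffs" ([k1, k2, p1, p2, k3] as OpenCV has them; the pictures are not rectified), "rvec" (rotation vector, rad) and "tvec" (3), from world to camera coordinates, as OpenCV has them. Camera axes: x right, y down, z forward; pixel columns grow to the right and rows downward; lengths in m; the calibration is good to about 2 mm. A picture is of the moment at which its call begins.
- hand_in(): hands the job in, once; it reports no verdict.
Trained networks look in a picture, given as the dict that the camera call returned (one of the last four; its "shot" number tells which), for a name from the list of things; names that differ only in an ending like _2 or _b are one class to them, and where a whole thing is asked for, a point or a joint stands for the part that bears it (a point fixed in the world has none). Each returns a list of dicts, best first, with "p" (0 to 1); they miss things now and then, are a little off and sometimes report something else, mostly with a low value. They report only what shows in the picture. A call takes as long as a camera call.
- cams.spot_in(picture, name): "box" ([left, top, right, bottom] as shares, 0 to 1, of the picture: columns of its width, rows of its height, round what is visible of it).
- cams.place_of(picture, name): "at" ([column, row] as shares, 0 to 1, of the picture: columns of its width, rows of its height: a listed point, or the origin of a listed thing).
The state is a dict: "time_s": time; "qpos": joint angles; "joint_vel": joint speeds; "tau": joint torques, N m; "ee_pos": TCP position; "eef_rot": TCP orientation; "force": force on the tool from outside, world axes, zero at the start; "moment": the same for the moment, N m; "grip_width": finger opening in m.
Only numpy, scipy, OpenCV 4.12 (cv2) and the standard library are available. Lean on these libraries where they do the work, as an engineer would, in place of code of your own. Each camera call takes 0.05 s, during which the arm holds its last target.

### The job

Swing the magnifier (its orange pin is the grip) well clear of the blue case, about a quarter turn towards the front left, and let go of it. Then, before pushing the red button, tug the case's lid upward (the black tab is its grip): sometimes the hidden catch holds it and sometimes not; if it is caught, push the red button fully in and try again. Open the lid well past halfway to upright and finish while holding it there so the weights can be taken out (the lid falls shut by itself), without shifting the bottle, timer or screw tin.

Things in the scene. Friction and masses are not known exactly. Their poses are not given: they have to be found in the camera images.
- case: Blue storage case for weights, fixed to the bench. Origin under the centre of its body (150 mm in x, 200 mm in y, 55 mm high; with the closed lid 67 mm high). Its front is its own -x side, its lid hinges on its +x side. In front, right of centre, stands a black catch housing (40 mm in x, 44 mm in y, 45 mm high, centred at x -95, y -55 mm) with the red button on top.
- lid (a joint): Angle of the lid, rad: 0 shut, grows as the front edge rises, stop at 1.25. A caught lid gives only about 0.03 rad (4 mm at the tab), sometimes a little more, then resists firmly; a free one comes up with about 2 N at the tab. It drops shut when let go.
- lid_handle (a point): Grip point in the black upright tab on the lid's front edge (moves with the lid; axes as the lid's). The tab is 14 mm thick in y, 22 mm in x, with flat sides facing +y and -y; it rises 12 mm above this point, and the lid's top is 28 mm below it. Pinched across its y thickness from above it can turn between the fingers as the lid rises, with the tool kept upright.
- lid_hinge (a point): Middle of the lid's hinge line, fixed to the case, which runs along the case's y axis; the grip point moves about it on a radius of 136 mm (shut: 130 mm in front of it and 40 mm above it).
- button (a joint): Travel of the red release button, m: 0 out, 0.008 fully in. It stays in when pushed, needs about 4 N, and moves straight down. It is always out at the start, whether the lid is caught or not. Beyond about 0.006 the catch is released for good.
- button_top (a point): Centre of the red button's top face (24 mm across); it stands 12 mm above its housing when out.
- mag_arm (a joint): Angle of the magnifier's swing arm, rad: 0 when the arm points along its stand's -y axis, grows clockwise seen from above (towards the stand's -x axis, which is reached at 1.57), stops at -0.1 and 2.3. Stiff: stays where it is left; about 0.6 N at the pin moves it.
- mag_grip (a point): Grip point in the upright orange pin on the swing arm (14 mm diameter; its top is 13 mm above this point, the arm's 13 mm thick bar has its top 29 mm below it), 115 mm from the pivot axis. A gripper closed on it may keep its direction while the pin turns in it.
- mag_pivot (a point): Pivot of the swing arm, on the upright axis of the stand, at the arm's mid height (135 mm above the bench). Its axes are the stand's.
- mag_head (a point): Centre of the magnifier's head, a white ring with a lens, 91 mm in outer diameter and 15 mm thick, 185 mm from the pivot axis; at the start it hangs over the lid.
- bottle: White bottle with a yellow cap, 55 mm diameter, 112 mm high, loose; origin under its centre. To be left alone.
- timer: White timer, 66x66x20 mm, loose, flat on the bench; origin under its centre. To be left alone.
- screw_tin: Round open tin of screws, 62 mm diameter, 17 mm high, loose; origin under its centre. To be left alone.

How it is judged:
On the way, in this order (a step that is already met when the one before it is completed fails the run):
1. the magnifier arm is swung clear of the case (beyond 1.15 rad) with the lid still shut (value of joint mag_arm above 1.15 rad and value of joint lid below 0.012 rad), for 0.2 s.
2. with the arm clear and the button not yet pushed, the lid is tugged up by the fingers, as far as its play or further (value of joint mag_arm above 1.15 rad and value of joint button below 0.002 m and value of joint lid above 0.02 rad and contact force between the fingers and lid above 0.5 N), for 0.1 s.
3. the lid is free and raised beyond 0.3 rad by the fingers (value of joint mag_arm above 1.15 rad and value of joint lid above 0.3 rad and contact force between the fingers and lid above 0.5 N), for 0.2 s.
At the end, for the whole second after the job is handed in: The lid is held still by the fingers at more than 0.85 rad (about 49 degrees; at rest within 0.1 rad/s, finger contact above 0.5 N), and the magnifier arm, let go, is still swung clear beyond 1.15 rad (value of joint mag_arm above 1.15 rad and value of joint lid above 0.85 rad and velocity of joint lid between -0.1 and 0.1 rad/s and contact force between the fingers and lid above 0.5 N and contact force between the fingers and mag_arm below 0.1 N); the arm keeps its last pose, push and grip.
It fails at once if the bottle is shifted by more than 25 mm (distance of bottle from where it was at the start of the episode above 0.025 m).
It fails at once if the timer is shifted by more than 25 mm (distance of timer from where it was at the start of the episode above 0.025 m).
It fails at once if the screw tin is shifted by more than 25 mm (distance of screw_tin from where it was at the start of the episode above 0.025 m).
It also fails if it takes over 64 s, if anything falls off the work surface, if the arm or the gripper's body presses on something with over 40 N, if the wrist force passes 120 N, or if a joint passes its speed limit or range.

## Working session

There is one attempt and no reset: what is moved stays moved. The work goes in short steps, Python scripts to look and compute and a tool call to move; the robot and the scene stay as the last step left them, time stands still between calls to the robot, and variables do not carry over. Pictures are saved under pics/ and viewed, and the job is handed in when it is done.

Besides the shell and the picture viewer there is one more tool, called after "Call:" in YAML: its name, and indented under it one key for each argument. servo_tool: Moves the arm, as the interface text tells. Its arguments: {"type":"object","properties":{"rows":{"type":"array"},"newtons":{"type":"number"}},"required":["rows"]}

```bash
ls; mkdir -p pics; cat > h.py <<'E'
import numpy as np, cv2
from station import ctrl, cams, hand_in
def snap(n,fn=None):
    p=cams.camera(n)
    if fn: cv2.imwrite('pics/'+fn,p['image'][:,:,::-1])
    return p
def KD(p):
    return np.array([[p['fx'],0,p['cx']],[0,p['fy'],p['cy']],[0,0,1.]]),np.array(p['dist_coeffs'],float)
def RT(p):
    R,_=cv2.Rodrigues(np.array(p['rvec'],float)); return R,np.array(p['tvec'],float).reshape(3)
def ray(p,u,v):
    K,D=KD(p);R,t=RT(p)
    q=cv2.undistortPoints(np.array([[[u,v]]],float),K,D)[0,0]
    return -R.T@t, R.T@np.array([q[0],q[1],1.])
def atz(p,u,v,z):
    o,d=ray(p,u,v); return o+d*(z-o[2])/d[2]
def dep(p,u,v):
    o,d=ray(p,u,v); w=p['depth'][int(v)-1:int(v)+2,int(u)-1:int(u)+2]; w=w[w>0]
    return o+d*np.median(w) if len(w) else None
def proj(p,X):
    K,D=KD(p); return cv2.projectPoints(np.array(X,float).reshape(-1,1,3),np.array(p['rvec'],float),np.array(p['tvec'],float),K,D)[0].reshape(-1,2)
E
python3 - <<'E'
from h import *
np.set_printoptions(precision=4,suppress=True)
o=ctrl.get_obs();print(o['time_s'],o['ee_pos'],o['eef_rot'],o['grip_width'],ctrl.hold_point_z)
P={n:snap(n,n+'0.png') for n in('side','top')}
for n,p in P.items():
    R,t=RT(p);print(n,'cam at',-R.T@t)
    for k in['case','lid_handle','lid_hinge','button_top','mag_grip','mag_pivot','mag_head','bottle','timer','screw_tin']:
        r=cams.place_of(p,k)
        for d in r[:2]:
            u,v=d['at'][0]*640,d['at'][1]*480
            print(n,k,round(d['p'],2),[round(u),round(v)],dep(p,u,v))
import pickle;pickle.dump(P,open('p0.pkl','wb'))
E
```

```text
pics
0.0 [ 0.2241 -0.502   0.2049] [-3.1405 -0.0001  0.4198] 0.09404250334251557 -0.0188
side cam at [0.4067 1.0937 0.6721]
side case 0.63 [314, 296] [0.5167 0.2741 0.0688]
side lid_handle 0.74 [333, 271] [0.4776 0.2083 0.0977]
side lid_hinge 0.81 [291, 275] [0.5853 0.1877 0.0679]
side button_top 0.6 [359, 280] [0.416  0.1727 0.0513]
side mag_grip 0.95 [298, 248] [0.5567 0.2349 0.1728]
side mag_pivot 0.62 [261, 286] [0.6166 0.3523 0.1448]
side mag_pivot 0.16 [296, 245] [0.5589 0.2374 0.1833]
side mag_head 0.88 [317, 249] [0.52   0.1745 0.1375]
side bottle 0.72 [317, 225] [ 0.5621 -0.1865  0.0207]
side timer 0.51 [352, 220] [ 0.4496 -0.2397  0.0181]
side screw_tin 0.95 [356, 370] [0.412  0.4348 0.0079]
side screw_tin 0.52 [316, 298] [0.5105 0.2766 0.0669]
top cam at [0.3056 0.0725 1.5729]
top case 0.67 [278, 245] [0.4964 0.1814 0.1362]
top case 0.66 [268, 256] [0.4721 0.2083 0.1057]
top lid_handle 0.91 [268, 256] [0.4774 0.2124 0.0743]
top lid_hinge 0.76 [285, 211] [0.5956 0.1715 0.0638]
top button_top 0.74 [432, 226] [ 0.557  -0.1994  0.0903]
top button_top 0.44 [289, 282] [0.4136 0.1595 0.0556]
top mag_grip 0.65 [254, 214] [0.5647 0.2373 0.1811]
top mag_pivot 0.97 [218, 194] [0.6174 0.3312 0.1513]
top mag_pivot 0.49 [431, 227] [ 0.5536 -0.197   0.0891]
top mag_head 0.94 [279, 233] [0.5261 0.1802 0.1365]
top bottle 0.94 [433, 228] [ 0.5507 -0.2033  0.0862]
top timer 0.7 [438, 274] [ 0.4405 -0.2274  0.0155]
```

```bash
python3 - <<'E'
from h import *
import pickle
P=pickle.load(open('p0.pkl','rb'))
for n,(a,b,c,d) in {'top':(170,150,350,330),'side':(220,180,440,400)}.items():
    im=P[n]['image'][b:d,a:c,::-1]
    cv2.imwrite(f'pics/{n}0z.png',cv2.resize(im,(600,600),interpolation=2))
E
```

```text
(no output)
```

View pics/top0.png

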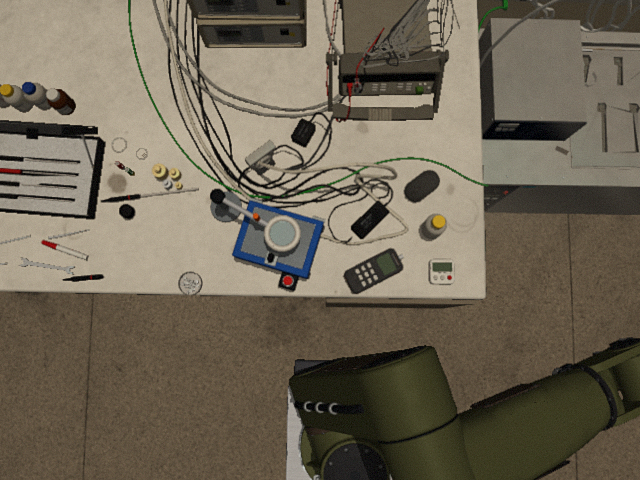

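View pics/side0.png

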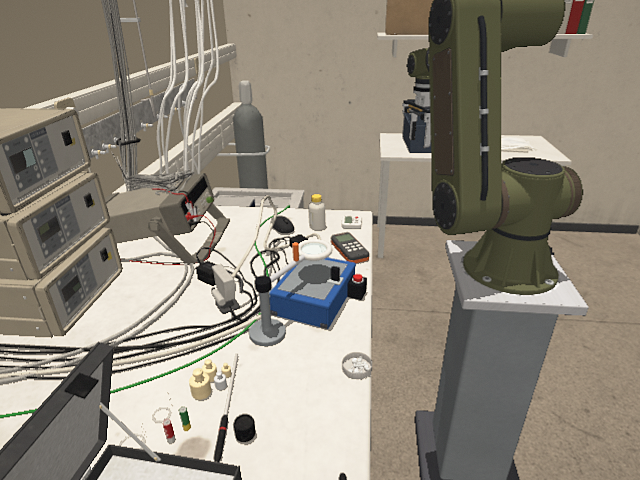

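```bash
true
```

```text
(no output)
```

View pics/top0z.png

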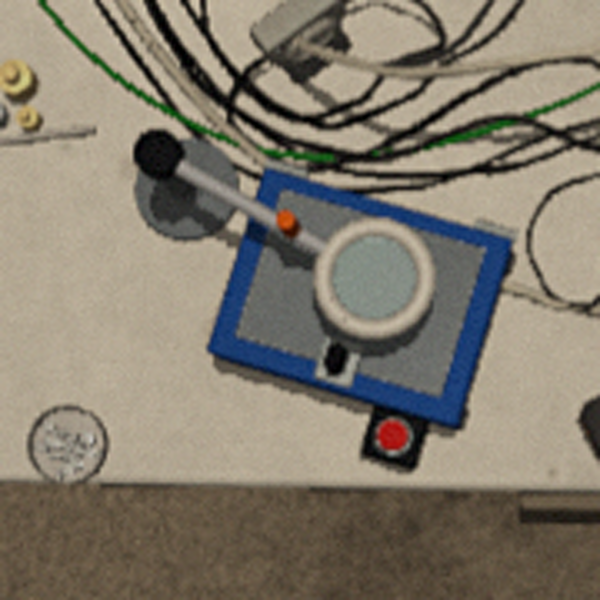

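View pics/side0z.png

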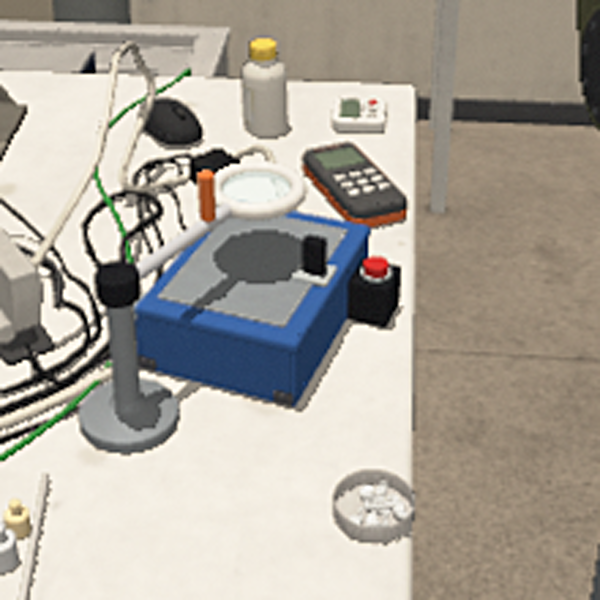

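The top view shows the case yawed about -17°, with the head hanging over it. The pin is at (256,216), the tab at (270,257) and the button at (288,281). The side view agrees. Next I'll refine these positions.

```bash
python3 - <<'E'
from h import *
import pickle
np.set_printoptions(precision=4,suppress=True)
P=pickle.load(open('p0.pkl','rb'));t,s=P['top'],P['side']
Z=lambda a,b:(170+a*.3-.35,150+b*.3-.35)
S=lambda a,b:(220+a*220/600-.3,180+b*220/600-.3)
def tri(a,b):
    o1,d1=ray(t,*a);o2,d2=ray(s,*b)
    d1/=np.linalg.norm(d1);d2/=np.linalg.norm(d2)
    A=np.stack([d1,-d2],1);x=np.linalg.lstsq(A,o2-o1,rcond=None)[0]
    p,q=o1+d1*x[0],o2+d2*x[1];return (p+q)/2,np.linalg.norm(p-q)
c=[atz(t,*Z(*q),.067)[:2] for q in[(270,168),(513,238),(461,427),(209,351)]]
print('corners',c,'centre',np.mean(c,0))
c=np.array(c)
print('len',[np.linalg.norm(c[i]-c[(i+1)%4]) for i in range(4)])
for i,j in((1,0),(2,3)): d=c[j]-c[i];print('yaw y-axis',np.degrees(np.arctan2(-d[0],d[1])))
for i,j in((3,0),(2,1)): d=c[j]-c[i];print('yaw x-axis',np.degrees(np.arctan2(d[1],d[0])))
print('pin top', tri(Z(287,218),S(206,172)), atz(t,*Z(287,220),.1835))
print('tab top', tri(Z(336,355),S(314,237)), atz(t,*Z(336,355),.107))
print('button', tri(Z(393,435),S(376,264)), atz(t,*Z(393,435),.057))
print('cap', tri(Z(157,154),S(117,270)), 'base',atz(t,*Z(187,190),.012),atz(s,*S(128,416),.012))
print('head', tri(Z(375,278),S(252,190)), atz(t,*Z(375,278),.14))
E
```

```text
corners [array([0.6216, 0.2611]), array([0.5689, 0.0723]), array([0.4231, 0.1099]), array([0.4784, 0.3037])] centre [0.523  0.1868]
len [np.float64(0.19599478087750466), np.float64(0.15060732709759447), np.float64(0.2015482536454749), np.float64(0.14943545932252647)]
yaw y-axis -15.594840834617967
yaw y-axis -15.924904914319198
yaw x-axis -16.544728455551457
yaw x-axis -14.425769120624585
pin top (array([0.5613, 0.2331, 0.1857]), np.float64(0.0013306804332366376)) [0.5596 0.2332 0.1835]
tab top (array([0.4728, 0.2026, 0.1076]), np.float64(0.0015822855590937035)) [0.4721 0.2026 0.107 ]
button (array([0.418 , 0.162 , 0.0557]), np.float64(0.001971572300748522)) [0.417  0.1619 0.057 ]
cap (array([0.6154, 0.3344, 0.1516]), np.float64(0.003850812190774026)) base [0.6144 0.3344 0.012 ] [0.6168 0.3425 0.012 ]
head (array([0.5289, 0.1731, 0.1351]), np.float64(0.0056780730382982115)) [0.5253 0.1726 0.14  ]
```

Call:
servo_tool:
  rows:
    - [0.015,0.03,0.01,0,0,0,1]
    - [0.03,0.065,0.02,0,0,0,1]
    - [0.045,0.1,0.03,0,0,0,1]
    - [0.06,0.135,0.035,0,0,0,1]
    - [0.077,0.17,0.035,0,0,0,1]
    - [0.094,0.205,0.035,0,0,0,1]
    - [0.11,0.24,0.035,0,0,0,1]
    - [0.127,0.275,0.035,0,0,0,1]

```text
time_s: 1.77
ee_pos: [0.3514, -0.2255, 0.2407]
eef_rot: [3.141, -0.0, 0.419]
force: [0.7, 0.0, -1.6]
grip_width: 0.094
```

Call:
servo_tool:
  rows:
    - [0.015,0.035,0,0,0,0,1]
    - [0.03,0.07,0,0,0,0,1]
    - [0.047,0.105,0,0,0,0,1]
    - [0.063,0.14,0,0,0,0,1]
    - [0.08,0.175,0,0,0,0,1]
    - [0.096,0.21,0,0,0,0,1]
    - [0.112,0.245,0,0,0,0,1]
    - [0.128,0.28,0,0,0,0,1]

```text
time_s: 2.43
ee_pos: [0.4798, 0.0566, 0.2409]
eef_rot: [3.141, -0.001, 0.42]
force: [1.1, -1.0, -0.4]
grip_width: 0.0939
```

Next to above the pin: (0.560, 0.233).

Call:
servo_tool:
  rows:
    - [0.012,0.028,0,0,0,0,1]
    - [0.025,0.056,0,0,0,0,1]
    - [0.037,0.084,0,0,0,0,1]
    - [0.05,0.11,0,0,0,0,1]
    - [0.062,0.14,0,0,0,0,1]
    - [0.074,0.165,0,0,0,0,1]
    - [0.08,0.176,0,0,0,0,1]
    - [0.08,0.176,0,0,0,0,1]

```text
time_s: 3.1
ee_pos: [0.5601, 0.2346, 0.24]
eef_rot: [3.141, 0.0, 0.422]
force: [0.5, 0.4, -0.8]
grip_width: 0.0939
```

```bash
python3 - <<'E'
from h import *
p=snap('side','s1.png');cv2.imwrite('pics/s1z.png',cv2.resize(p['image'][130:350,200:420,::-1],(600,600),interpolation=2))
p=snap('top','t1.png');cv2.imwrite('pics/t1z.png',cv2.resize(p['image'][150:330,170:350,::-1],(600,600),interpolation=2))
E
```

```text
(no output)
```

View pics/s1z.png

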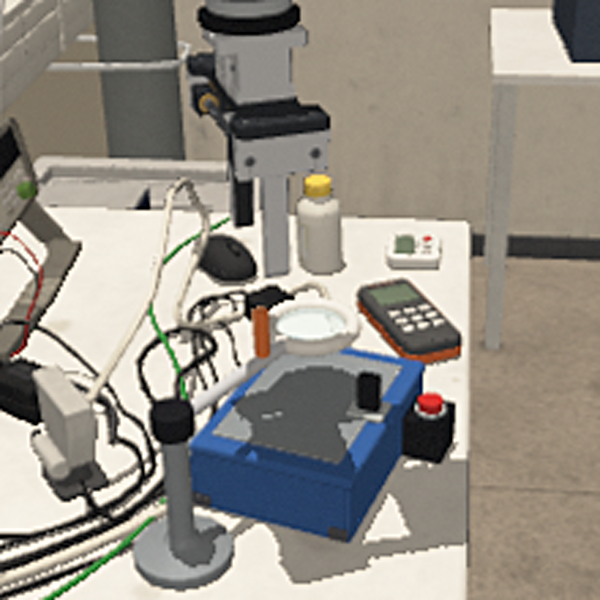

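The open fingers straddle the pin, which is at about (261,330) in the zoomed view. I'll descend and close.

Call:
servo_tool:
  rows:
    - [0,-0.001,-0.02,0,0,0,1]
    - [0,-0.001,-0.04,0,0,0,1]
    - [0,-0.001,-0.06,0,0,0,1]
    - [0,-0.001,-0.075,0,0,0,1]
    - [0,-0.001,-0.084,0,0,0,1]
    - [0,-0.001,-0.084,0,0,0,1]
    - [0,-0.001,-0.084,0,0,0,-1]
    - [0,-0.001,-0.084,0,0,0,-1]
  newtons: 8

```text
time_s: 3.87
ee_pos: [0.5601, 0.2312, 0.1578]
eef_rot: [3.141, -0.002, 0.42]
force: [-0.2, 0.3, -0.3]
grip_width: 0.0843
```

Call:
servo_tool:
  rows:
    - [0,0,0,0,0,0,-1]
    - [0,0,0,0,0,0,-1]
    - [0,0,0,0,0,0,-1]
    - [0,0,0,0,0,0,-1]
    - [0,0,0,0,0,0,-1]
    - [0,0,0,0,0,0,-1]
    - [0,0,0,0,0,0,-1]
    - [0,0,0,0,0,0,-1]

```text
time_s: 4.53
ee_pos: [0.5601, 0.2312, 0.1578]
eef_rot: [3.14, -0.002, 0.42]
force: [0.6, 0.5, 0.7]
grip_width: 0.0305
```

```bash
python3 - <<'E'
import numpy as np
c=np.array([.6155,.334]);
for a in np.radians(np.arange(-119,-119-105,-6)):print(np.round(c+.115*np.array([np.cos(a),np.sin(a)])-c-.115*np.array([np.cos(np.radians(-119)),np.sin(np.radians(-119))]),3))
E
```

```text
[ 0. -0.]
[-0.01   0.006]
[-0.02   0.014]
[-0.028  0.022]
[-0.036  0.031]
[-0.043  0.041]
[-0.048  0.052]
[-0.053  0.063]
[-0.056  0.075]
[-0.058  0.087]
[-0.059  0.099]
[-0.059  0.111]
[-0.057  0.123]
[-0.054  0.134]
[-0.05   0.146]
[-0.045  0.156]
[-0.038  0.167]
[-0.031  0.176]
```

Call:
servo_tool:
  rows:
    - [0,0,0,0,0,0,-1]
    - [0,0,0,0,0,0,-1]
    - [0,0,0,0,0,0,-1]
    - [0,0,0,0,0,0,-1]
    - [0,0,0,0,0,0,-1]
    - [0,0,0,0,0,0,-1]
    - [0,0,0,0,0,0,-1]
    - [0,0,0,0,0,0,-1]

```text
time_s: 5.2
ee_pos: [0.5601, 0.2314, 0.1578]
eef_rot: [3.141, -0.002, 0.42]
force: [1.4, 3.6, -1.0]
grip_width: 0.0138
```

Call:
servo_tool:
  rows:
    - [-0.005,0.003,0,0,0,0,-1]
    - [-0.01,0.006,0,0,0,0,-1]
    - [-0.015,0.01,0,0,0,0,-1]
    - [-0.02,0.014,0,0,0,0,-1]
    - [-0.024,0.018,0,0,0,0,-1]
    - [-0.028,0.022,0,0,0,0,-1]
    - [-0.036,0.031,0,0,0,0,-1]
    - [-0.043,0.041,0,0,0,0,-1]

```text
time_s: 5.87
ee_pos: [0.5163, 0.2729, 0.1577]
eef_rot: [3.141, -0.002, 0.42]
force: [-0.2, -1.9, -0.8]
grip_width: 0.0137
```

Going well, with small forces. Continuing along the arc to a total swing of about 90°.

Call:
servo_tool:
  rows:
    - [-0.005,0.011,0,0,0,0,-1]
    - [-0.01,0.022,0,0,0,0,-1]
    - [-0.013,0.034,0,0,0,0,-1]
    - [-0.015,0.046,0,0,0,0,-1]
    - [-0.016,0.058,0,0,0,0,-1]
    - [-0.016,0.07,0,0,0,0,-1]
    - [-0.014,0.082,0,0,0,0,-1]
    - [-0.011,0.093,0,0,0,0,-1]

```text
time_s: 6.53
ee_pos: [0.5053, 0.3674, 0.1577]
eef_rot: [3.141, -0.002, 0.42]
force: [-0.3, -1.3, -0.3]
grip_width: 0.0137
```

Call:
servo_tool:
  rows:
    - [0.002,0.006,0,0,0,0,-1]
    - [0.004,0.012,0,0,0,0,-1]
    - [0.007,0.017,0,0,0,0,-1]
    - [0.007,0.017,0,0,0,0,-1]
    - [0.007,0.017,0,0,0,0,0]
    - [0.007,0.017,0,0,0,0,0]
    - [0.007,0.017,0,0,0,0,0]
    - [0.007,0.017,0,0,0,0,0]

```text
time_s: 7.2
ee_pos: [0.5125, 0.384, 0.1578]
eef_rot: [3.141, -0.002, 0.419]
force: [-0.6, -0.5, 0.7]
grip_width: 0.037
```

```bash
python3 - <<'E'
from h import *
print(ctrl.get_obs())
p=snap('side','s2.png');cv2.imwrite('pics/s2z.png',cv2.resize(p['image'][130:410,180:460,::-1],(600,600),interpolation=2))
E
```

```text
{'time_s': 7.2, 'qpos': array([ 5.86372690e-01,  5.39004797e-01,  1.29711166e+00, -1.10519325e-03,
        1.30357439e+00,  1.73809837e+00]), 'joint_vel': array([ 0.0019333 ,  0.00166927, -0.00354856,  0.00021525, -0.00038336,
       -0.00046434]), 'tau': array([ 5.93135180e-02, -6.61573005e+01, -3.51822782e+01, -5.65007231e-04,
       -8.47727177e-02, -2.13540137e-03]), 'ee_pos': array([0.512469  , 0.38403449, 0.15781104]), 'eef_rot': array([ 3.14085769e+00, -2.05269893e-03,  4.19362217e-01]), 'force': array([-0.57378572, -0.49670632,  0.67719103]), 'moment': array([ 0.01170744,  0.05643742, -0.01005253]), 'grip_width': 0.03698726488258307}
```

View pics/s2z.png

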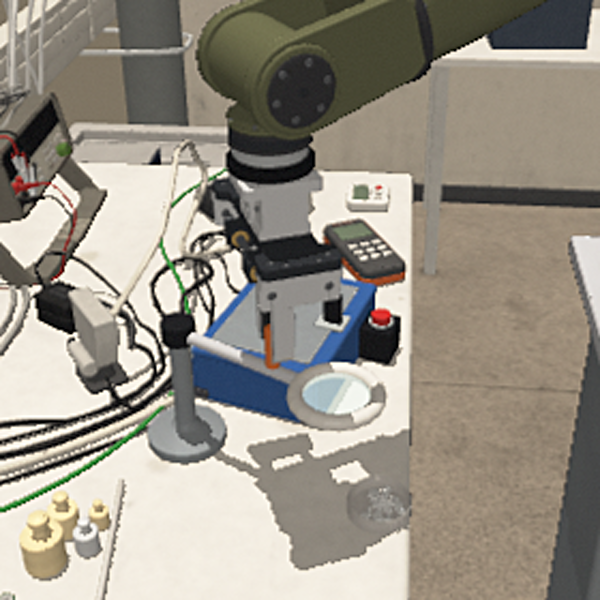

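Call:
servo_tool:
  rows:
    - [0,0,0.02,0,0,0,0]
    - [0,0,0.045,0,0,0,0]
    - [-0.005,-0.015,0.06,0,0,-0.1,0]
    - [-0.01,-0.05,0.06,0,0,-0.22,0]
    - [-0.018,-0.085,0.06,0,0,-0.34,0]
    - [-0.025,-0.12,0.055,0,0,-0.46,0]
    - [-0.033,-0.15,0.04,0,0,-0.58,0]
    - [-0.04,-0.18,0.03,0,0,-0.69,0]

```text
time_s: 7.92
ee_pos: [0.4716, 0.2024, 0.1873]
eef_rot: [3.141, -0.002, -0.277]
force: [0.5, -0.2, -0.2]
grip_width: 0.0466
```

```bash
python3 - <<'E'
from h import *
np.set_printoptions(precision=4,suppress=True)
p=snap('side','s3.png');cv2.imwrite('pics/s3z.png',cv2.resize(p['image'][160:400,200:440,::-1],(600,600),interpolation=2))
p=snap('top');cv2.imwrite('pics/t3z.png',cv2.resize(p['image'][130:310,130:370,::-1],(800,600),interpolation=2))
for k in['mag_grip','mag_head','mag_pivot']:
    for d in cams.place_of(p,k)[:1]:
        print(k,d['p'],atz(p,d['at'][0]*640,d['at'][1]*480,{'mag_grip':.1705}.get(k,.135)))
E
```

```text
mag_grip 0.7 [0.5117 0.3887 0.1705]
mag_head 0.9 [0.4557 0.4291 0.135 ]
mag_pivot 0.79 [0.6235 0.3432 0.135 ]
```

View pics/s3z.png

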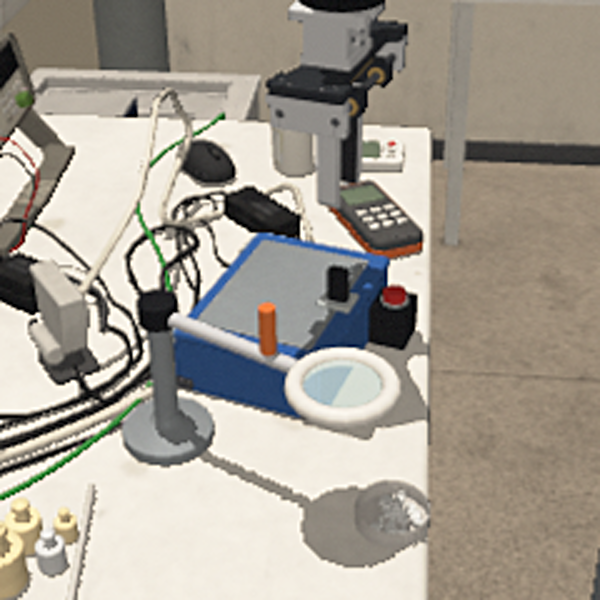

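View pics/t3z.png

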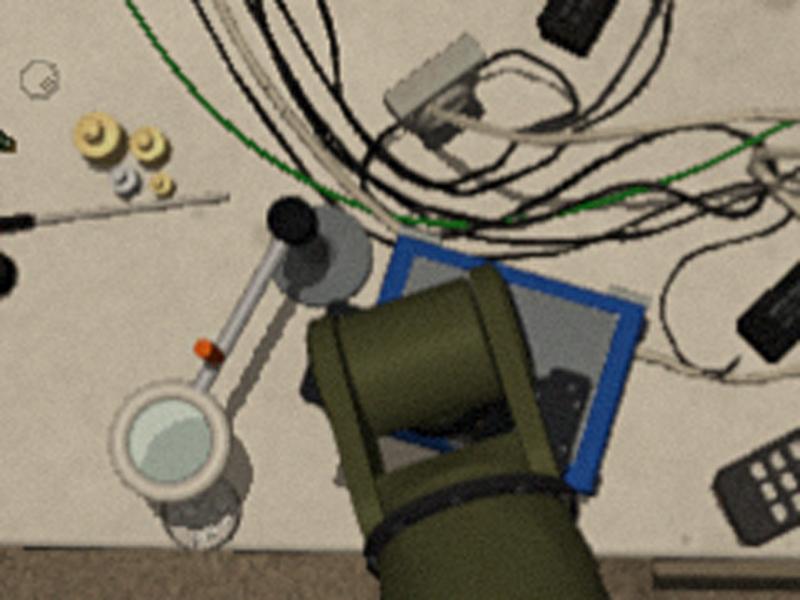

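The magnifier is clear: the pin stands free and the head is out over the front left. Descending onto the tab.

Call:
servo_tool:
  rows:
    - [0,0,-0.02,0,0,0,0]
    - [0,0,-0.04,0,0,0,0]
    - [0,0,-0.06,0,0,0,0]
    - [0,0,-0.08,0,0,0,0]
    - [0,0,-0.095,0,0,0,0]
    - [0,0,-0.103,0,0,0,0]
    - [0,0,-0.108,0,0,0,0]
    - [0,0,-0.108,0,0,0,0]

```text
time_s: 8.83
ee_pos: [0.4729, 0.2049, 0.0801]
eef_rot: [3.141, -0.002, -0.268]
force: [-0.3, -0.2, 0.1]
grip_width: 0.0473
```

```bash
python3 - <<'E'
from h import *
p=snap('side','s4.png');cv2.imwrite('pics/s4z.png',cv2.resize(p['image'][200:350,260:410,::-1],(600,600),interpolation=2))
E
```

```text
(no output)
```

View pics/s4z.png

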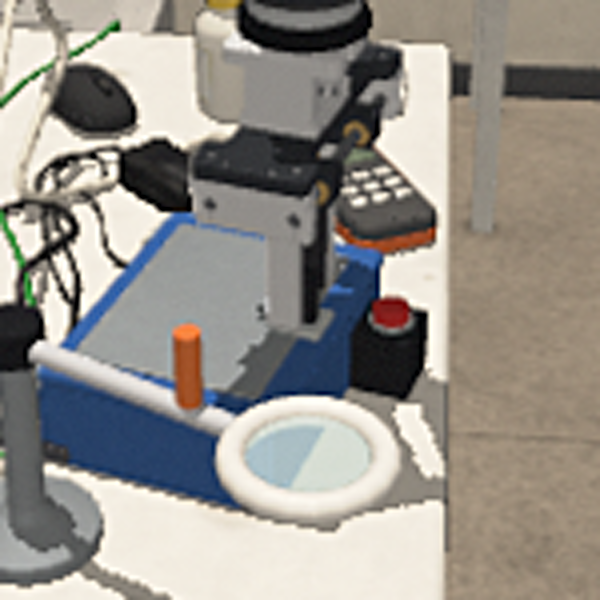

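Call:
servo_tool:
  rows:
    - [-0.001,-0.003,0,0,0,0,0]
    - [-0.001,-0.003,0,0,0,0,-1]
    - [-0.001,-0.003,0,0,0,0,-1]
    - [-0.001,-0.003,0,0,0,0,-1]
    - [-0.001,-0.003,0,0,0,0,-1]
    - [-0.001,-0.003,0,0,0,0,-1]
    - [-0.001,-0.003,0,0,0,0,-1]
    - [-0.001,-0.003,0,0,0,0,-1]
  newtons: 20

```text
time_s: 9.55
ee_pos: [0.4727, 0.2033, 0.0812]
eef_rot: [-3.138, -0.004, -0.269]
force: [3.9, 11.9, -2.2]
grip_width: 0.0145
```

Call:
servo_tool:
  rows:
    - [0,0,0,0,0,0,-1]
    - [0,0,0,0,0,0,-1]
    - [0,0,0,0,0,0,-1]
    - [0,0,0,0,0,0,-1]
    - [0,0,0,0,0,0,-1]
    - [0,0,0,0,0,0,-1]
    - [0,0,0,0,0,0,-1]
    - [0,0,0,0,0,0,-1]

```text
time_s: 10.22
ee_pos: [0.4727, 0.2034, 0.0812]
eef_rot: [-3.138, -0.004, -0.269]
force: [2.2, 4.9, -1.4]
grip_width: 0.014
```

Call:
servo_tool:
  rows:
    - [0,0,0.001,0,0,0,-1]
    - [0.001,0,0.002,0,0,0,-1]
    - [0.001,0,0.003,0,0,0,-1]
    - [0.001,0,0.004,0,0,0,-1]
    - [0.002,0,0.005,0,0,0,-1]
    - [0.002,0,0.006,0,0,0,-1]
    - [0.002,0,0.006,0,0,0,-1]
    - [0.002,0,0.006,0,0,0,-1]
  newtons: 25

```text
time_s: 10.88
ee_pos: [0.4746, 0.203, 0.0871]
eef_rot: [-3.139, -0.004, -0.269]
force: [0.1, -3.9, -3.8]
grip_width: 0.014
```

Call:
servo_tool:
  rows:
    - [0,0,0.001,0,0,0,-1]
    - [0.001,0,0.002,0,0,0,-1]
    - [0.001,0,0.003,0,0,0,-1]
    - [0.001,0,0.004,0,0,0,-1]
    - [0.002,0,0.005,0,0,0,-1]
    - [0.002,0,0.006,0,0,0,-1]
    - [0.002,0,0.006,0,0,0,-1]
    - [0.002,0,0.006,0,0,0,-1]

```text
time_s: 11.55
ee_pos: [0.4766, 0.2024, 0.0931]
eef_rot: [-3.14, -0.004, -0.269]
force: [0.4, -7.1, -3.3]
grip_width: 0.0139
```

```bash
python3 - <<'E'
from h import *
p=snap('side','s5.png');cv2.imwrite('pics/s5z.png',cv2.resize(p['image'][200:350,260:410,::-1],(600,600),interpolation=2))
E
```

```text
(no output)
```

View pics/s5z.png

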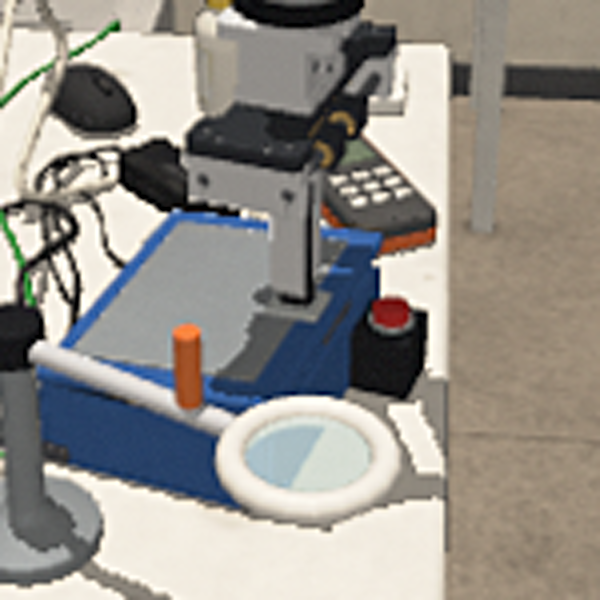

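The lid is free: there's a dark gap along its front edge and only about 3 N of pull. I'll continue on the hinge arc without touching the button.

Call:
servo_tool:
  rows:
    - [0.002,-0.001,0.004,0,0,0,-1]
    - [0.004,-0.002,0.009,0,0,0,-1]
    - [0.006,-0.002,0.0135,0,0,0,-1]
    - [0.009,-0.003,0.019,0,0,0,-1]
    - [0.013,-0.004,0.025,0,0,0,-1]
    - [0.017,-0.005,0.0305,0,0,0,-1]
    - [0.021,-0.006,0.036,0,0,0,-1]
    - [0.021,-0.006,0.036,0,0,0,-1]

```text
time_s: 12.27
ee_pos: [0.4985, 0.1961, 0.1303]
eef_rot: [-3.139, -0.005, -0.269]
force: [-1.4, -0.4, -1.2]
grip_width: 0.0141
```

Call:
servo_tool:
  rows:
    - [0.0045,-0.001,0.005,0,0,0,-1]
    - [0.009,-0.0025,0.01,0,0,0,-1]
    - [0.014,-0.004,0.0145,0,0,0,-1]
    - [0.0185,-0.005,0.019,0,0,0,-1]
    - [0.024,-0.0065,0.023,0,0,0,-1]
    - [0.0295,-0.008,0.027,0,0,0,-1]
    - [0.035,-0.0095,0.0305,0,0,0,-1]
    - [0.0405,-0.0115,0.0335,0,0,0,-1]

```text
time_s: 12.93
ee_pos: [0.5395, 0.1845, 0.1641]
eef_rot: [-3.139, -0.005, -0.269]
force: [0.5, 0.5, -5.1]
grip_width: 0.014
```

Call:
servo_tool:
  rows:
    - [0.006,-0.0015,0.003,0,0,0,-1]
    - [0.012,-0.0035,0.0055,0,0,0,-1]
    - [0.018,-0.005,0.008,0,0,0,-1]
    - [0.0245,-0.007,0.01,0,0,0,-1]
    - [0.028,-0.008,0.011,0,0,0,-1]
    - [0.031,-0.0085,0.0115,0,0,0,-1]
    - [0.031,-0.0085,0.0115,0,0,0,-1]
    - [0.031,-0.0085,0.0115,0,0,0,-1]

```text
time_s: 13.6
ee_pos: [0.5707, 0.1757, 0.1758]
eef_rot: [-3.14, -0.006, -0.269]
force: [-1.5, -4.7, -0.4]
grip_width: 0.0138
```

```bash
python3 - <<'E'
from h import *
print(ctrl.get_obs()['force'])
p=snap('side','s6.png');cv2.imwrite('pics/s6z.png',cv2.resize(p['image'][150:400,200:450,::-1],(600,600),interpolation=2))
E
```

```text
[-1.54030507 -4.68148949 -0.44490655]
```

View pics/s6z.png

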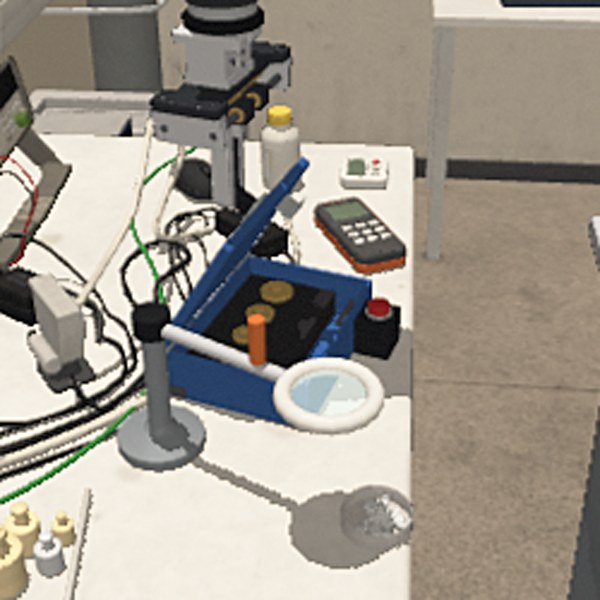

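The lid stands at about 1.05 rad with the weights visible. I'll let it settle, check, then hand in.

Call:
servo_tool:
  rows:
    - [0,0,0,0,0,0,-1]
    - [0,0,0,0,0,0,-1]
    - [0,0,0,0,0,0,-1]
    - [0,0,0,0,0,0,-1]
    - [0,0,0,0,0,0,-1]
    - [0,0,0,0,0,0,-1]
    - [0,0,0,0,0,0,-1]
    - [0,0,0,0,0,0,-1]

```text
time_s: 14.32
ee_pos: [0.5706, 0.1758, 0.1758]
eef_rot: [-3.14, -0.006, -0.269]
force: [-1.5, -4.7, -2.2]
grip_width: 0.0139
```

```bash
python3 - <<'E'
from h import *
o=ctrl.get_obs();print(o['ee_pos'],o['grip_width'],o['force'],abs(o['joint_vel']).max())
p=snap('top','t7.png')
for k,z in[('mag_grip',.1705),('mag_head',.135),('bottle',0),('timer',0),('screw_tin',0),('lid_handle',.19)]:
    for d in cams.place_of(p,k)[:1]: print(k,d['p'],atz(p,d['at'][0]*640,d['at'][1]*480,z))
print(hand_in())
E
```

```text
[0.57057624 0.17580114 0.17578065] 0.013911842488397925 [-1.46394504 -4.67550495 -2.20310014] 0.0018009998481900874
mag_grip 0.58 [0.51917208 0.38653191 0.1705    ]
mag_head 0.94 [0.45730061 0.42317232 0.135     ]
bottle 0.82 [ 0.57082196 -0.2188403   0.        ]
timer 0.61 [ 0.43742294 -0.23382708  0.        ]
screw_tin 0.58 [0.40853025 0.41783428 0.        ]
lid_handle 0.18 [ 0.5318359  -0.18386016  0.19      ]
the job is handed in; nothing more can be done
None
```

I swung the magnifier about 87° (1.5 rad) to the front left and let it go. I then tugged the lid before touching the button. It wasn't caught and came up with about 3 N, so I never pushed the button. I raised the lid along its hinge arc and handed the job in while holding it, at about 14.4 s of the 64 s allowed.

**Lid:** the last check puts it at about 1.05–1.1 rad, worked out from the tool position. The 14 mm tab was still between the fingers and the arm was at rest. Holding force was a few newtons, partly a 4.7 N sideways load from a slightly off-centre grip.

**Magnifier:** the camera networks still found the head and pin clear of the case and untouched.

**Bottle, timer and tin:** the arm never went near the bottle or timer, and the swung head stayed well above the tin. The pictures show no visible shift. I didn't make a like-for-like measurement, because the first positions came from depth and the last from the bench plane, so I can't give a shift in millimetres.

**One check that disagreed:** the network's last guess for the tab was wrong. It had low confidence (0.18) and sat near the bottle, because the gripper hid the tab, so I ignored it.

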